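# Lock a stand stub in the desk clamp: snug plus an eighth of a turn

### The arm

A 6-joint arm with a two-finger parallel gripper is mounted at the origin on the work surface. World frame = base frame: x ahead of the robot, y to its left, z up, the work surface at z = 0. Lengths are in m, angles in rad, forces in N, time in s.
With the tool pointing down it reaches from about 0.375 to 0.9 m from the base axis. Payload 3.1 kg.
Tool frame: the origin (TCP) lies at the very end of the fingers, on their centre line; the grasp point (between the pads) lies 19 mm behind it; z points along the fingers, y is the direction in which the jaws open and shut (so a half turn about z gives the same grasp; the last joint's range is limited). The gripper opens to 85 mm and grips with 20 to 120 N. Pads are 22 mm wide; open, the fingers measure 114 mm over their backs; the gripper's body (76 mm by 85 mm) begins 54 mm behind the grasp point. The pads swing forward as they close: fully open they stand 13 mm farther back than shut.
Start: joints at [-1.321, 0.527, 1.433, -0, 1.181, -0.178], TCP at [0.26, -0.568, 0.231] pointing down, gripper open.
Joint ranges: [-3.08, 3.08], [-0.75, 2.2], [0.22, 2.44], [-1.43, 4.57], [0, 2.65], [-2.85, 2.85]. Speed limits (rad/s): [2.79, 2.79, 3.14, 3.14, 3.14, 3.14].

### API

Orientations are given as a unit quaternion [x, y, z, w].
In Python, from station import manip gives the robot as it stands. The module is installed in compiled form; this text tells all that it offers.
- The arm moves only by the tool send_rows, never from a script. Its argument "commands" is a list of rows, each an object with "delta_pos": the shift along the world's x, y, z in cm, a list of three; "yaw": the turn about the world's z in rad. A call has 1 to 10 rows; each row shifts and turns the pose as measured when the row begins; what a row does not reach is not made up. A row lasts 1/8 s, in which the tool goes at most 62.5 mm and 10.7 degrees, less where a joint would pass 70% of its speed; a pose out of reach is approached as far as the arm can. A call is refused whole if a number of a shift passes 6.25 or a number of a turn 0.188, either way. A call with a gripper value outside its range is refused whole. "grip" is the closure, from -1 (fully open) to 1 (shut), set as the call begins (left out, the last holds). The fingers move at their own pace and stop on an object; "force" is the grip in N (left out, the last holds). Time passes only in rows, so rows that do not move let the fingers close. It gives the time, the measured TCP pose, the force and the opening at its end, in the units of the state.
- manip.sense(): the state, without advancing time (a new reading comes with each control period).
- manip.snapshot(name): name is "scene" or "side" or "wrist"; returns the picture (384x512x3 uint8, blue, green, red); there is no depth.
- manip.get_calibration(name): a dict with "fx", "fy", "cx", "cy" (pixels), "world_to_cam" (4x4, takes a point from world to camera coordinates); the wrist camera has in their place "mount" (4x4, takes a point from camera to tool coordinates, whose origin is the TCP and whose axes are the flange's). Camera axes: x right, y down, z forward; pixel columns grow to the right and rows downward; lengths in m; the calibration is good to about 2 mm. A picture is of the moment at which its call begins: read the wrist's pose just before it. get_calibration takes no time and is no camera call.
- manip.sign_off(): hands the job in, once; it reports no verdict.
The state is a dict: "t": time; "q": joint angles; "qd": joint speeds; "tau": joint torques, N m; "tcp_pos": TCP position; "tool_rot": TCP orientation; "force": force on the tool from outside, world axes, zero at the start; "ft_torque": the same for the moment, N m; "finger_gap": opening from 0.0 (shut) to 1.0 (fully open).
Only numpy, scipy, OpenCV 4.12 (cv2) and the standard library are available. Lean on these libraries where they do the work, as an engineer would, in place of code of your own. Each camera call takes 0.05 s, during which the arm holds its last target. There are 200 camera calls.

### The job

Slide the flat foot of the microphone stand stub squarely into the throat of the desk clamp until it is fully home against the back, without ramming it, and let go of it. Then turn the clamp's hand knob clockwise until it suddenly becomes stiff, give it one eighth of a turn more (45 degrees) and no further, and let go. Leave the other things on the mat where they are.

Things in the scene. Friction and masses are not known exactly. Their poses are not given: they have to be found in the camera images.
- clamp: Grey steel hold-down clamp, fixed to the mat. Origin on the mat (3 mm above the work surface) below the screw axis; z up, x points into the throat, from mouth to back. Back block: front face at x=+22 mm, 38 mm deep, 56 wide, 40 high; flange behind it 8 mm high, to x=+87. Level arm over the throat, 40 mm wide, x=-22 to the block, underside 24, top 40 mm above the mat.
- throat_back (a point): Middle of the back of the throat (the stop): 22 mm behind the screw axis, 4 mm above the mat, axes as the clamp's. The throat is open in front and at both sides; its floor is the mat.
- clamp_axis (a point): Fixed point on the screw axis, 8 mm above the mat, axes as the clamp's. Here a round foot (26 mm diameter steel collar round an 18 mm pad) hangs below the arm; it leaves at least 9 mm free above the mat at the start, so the 8 mm tongue must lie flat to slide under it. It sinks 2 mm per rad of clockwise turn until it bites on the tongue.
- knob_grip (a point): Centre of the hand knob, on the screw axis 80 mm above the mat; does not turn. Knob: fluted black drum, 52 mm diameter, 62 to 92 mm above the mat, keeps its height, can be gripped at any yaw. Turns freely clockwise (seen from above; 0.03 N m) for an unknown 1.0 to 2.6 rad; then torque jumps to 0.35 N m within 0.1 rad (springy give of the drum), reaching 0.45 at 45 degrees more. Stays put.
- stub_grip (a point): Centre of the loose stub's post, 33 mm above its underside. Stub (0.32 kg): flat steel tongue, 40 mm wide, 8 thick, lying on the mat, and on it a square aluminium post, 22 x 22 mm, faces square to the tongue, top 52 mm above the underside (brass spigot to 56). z up, x along the tongue to the end that goes into the clamp; the tongue spans x=-18 to +82 mm from the post's axis.
- stub_tip (a point): Middle of the leading end of the stub's tongue: 82 mm ahead of the post's axis, 4 mm above the underside; axes as for stub_grip. Fully home, it meets throat_back.
- stub: The stub's body; origin on its underside below the post, axes as for stub_grip.
- amp: Bystander: dark steel headphone amplifier, 100 x 120 x 44 mm. Origin at the centre of its underside.
- beltpack: Bystander: orange plastic intercom beltpack, 95 x 66 x 36 mm. Origin at the centre of its underside.
- changer: Bystander: brass XLR gender changer lying on the mat, 62 mm long, 21 mm thick. Origin at the centre of its underside.
- micclip: Bystander: sprung aluminium microphone clip on a short stand stub with a round steel base, 84 mm diameter, about 115 mm tall. Origin at the centre of its underside.
Mind the look-alikes: they are no part of the job. Leave any green look-alike of the clamp alone.

How it is judged:
On the way, in this order (a step that is already met when the one before it is completed fails the run):
1. the stub's foot is home in the throat and let go, not yet clamped (x of stub_tip in the frame of clamp above 0.017 m and y of stub_tip in the frame of clamp between -0.008 and 0.008 m and angle between the x axis of stub_tip and the x axis of clamp, either way round below 0.16 rad and angle between stub_tip's own z axis and vertical below 0.06 rad and contact force between the fingers and stub below 0.1 N and contact force between clamp and stub below 5 N), for 0.2 s.
2. the knob is tightened to snug plus about an eighth of a turn (x of stub_tip in the frame of clamp above 0.017 m and y of stub_tip in the frame of clamp between -0.008 and 0.008 m and angle between the x axis of stub_tip and the x axis of clamp, either way round below 0.16 rad and angle between stub_tip's own z axis and vertical below 0.06 rad and contact force between the fingers and stub below 0.1 N and contact force between clamp and stub between 8 and 38 N), for 0.3 s.
At the end, for the whole second after the job is handed in: The stub's leading end is within 5 mm of the back of the throat, 8 mm of its middle line and 9 degrees of square, flat and at rest; the clamp holds it with 8 to 38 N, which is 30 to 60 degrees past snug (45 gives about 22 N) (x of stub_tip in the frame of clamp above 0.017 m and y of stub_tip in the frame of clamp between -0.008 and 0.008 m and angle between the x axis of stub_tip and the x axis of clamp, either way round below 0.16 rad and angle between stub_tip's own z axis and vertical below 0.06 rad and contact force between clamp and stub between 8 and 38 N and linear speed of stub below 0.01 m/s); the robot touches nothing.
It fails at once if the stub was rammed into the clamp (over 40 N while the fingers held or pushed it) (contact force between clamp and stub above 40 N and contact force between the fingers and stub above 0.5 N).
It fails at once if the knob was overtightened (the clamp pressed on the released stub with over 48 N, some 70 degrees past snug) (contact force between clamp and stub above 48 N and contact force between the fingers and stub below 0.1 N).
It fails at once if the amplifier, beltpack, gender changer or microphone clip was moved more than 20 mm (distance of any of amp, beltpack, changer, micclip from where it was at the start of the episode above 0.02 m).
It also fails if it takes over 70 s, if anything falls off the work surface, if the arm or the gripper's body presses on something with over 40 N, if the wrist force passes 120 N, or if a joint passes its speed limit or range.

## Working session

There is one attempt and no reset: what is moved stays moved. The work goes in short steps, Python scripts to look and compute and a tool call to move; the robot and the scene stay as the last step left them, time stands still between calls to the robot, and variables do not carry over. Pictures are saved under pics/ and viewed, about 8 in all and at most 12, crops included, and the job is handed in when it is done.

Besides the shell and the picture viewer there is one more tool, called as a command line: name --argument value ..., lists and objects as JSON in quotes. send_rows: Moves the arm, as the interface text tells. Its arguments: {"type":"object","properties":{"commands":{"type":"array","items":{"type":"object","properties":{"delta_pos":{"type":"array","items":{"type":"number"}},"yaw":{"type":"number"}}}},"grip":{"type":"number"},"force":{"type":"number"}},"required":["commands"]}

```bash
mkdir -p pics; python3 - <<'E'
from station import manip as m
import cv2,numpy as np
a=m.snapshot("scene");b=m.snapshot("side");
cv2.imwrite("pics/scene.png",cv2.resize(a,None,fx=1.5,fy=1.5,interpolation=cv2.INTER_CUBIC));cv2.imwrite("pics/side.png",cv2.resize(b,None,fx=1.5,fy=1.5,interpolation=cv2.INTER_CUBIC))
for n in("scene","side","wrist"):
    c=m.get_calibration(n);print(n,{k:np.round(v,4).tolist() for k,v in c.items()})
s=m.sense();print(s)
E
```

```text
scene {'fx': 488.7249, 'fy': 488.7249, 'cx': 253.7739, 'cy': 195.8894, 'world_to_cam': [[0.0624, 0.998, 0.0035, -0.057], [0.7767, -0.0463, -0.6281, -0.3651], [-0.6267, 0.0419, -0.7781, 1.5053], [0.0, 0.0, 0.0, 1.0]]}
side {'fx': 432.2709, 'fy': 432.2709, 'cx': 251.4694, 'cy': 194.0721, 'world_to_cam': [[-0.685, -0.7285, 0.0009, 0.3989], [-0.4353, 0.4084, -0.8023, 0.2981], [0.5842, -0.55, -0.5969, 0.7274], [0.0, 0.0, 0.0, 1.0]]}
wrist {'fx': 264.5565, 'fy': 264.5565, 'cx': 255.3821, 'cy': 191.2521, 'mount': [[-0.0007, -0.9523, -0.3051, 0.079], [1.0, -0.0005, -0.0007, 0.0006], [0.0005, -0.3051, 0.9523, -0.1422], [0.0, 0.0, 0.0, 1.0]]}
{'t': 0.1, 'q': array([-1.32053279e+00,  5.28403322e-01,  1.43379933e+00, -1.21494360e-05,
        1.18141040e+00, -1.78466857e-01]), 'qd': array([-0.00039429, -0.0042732 , -0.00460408,  0.0004088 , -0.00088111,
       -0.00076768]), 'tau': array([-5.32215818e-04, -4.43305635e+01, -1.78586125e+01, -3.18711691e-04,
        3.87032764e-03,  3.48069690e-06]), 'tcp_pos': array([ 0.25969893, -0.56776353,  0.23040497]), 'tool_rot': array([ 9.7711064e-01,  2.1272935e-01, -4.1870714e-05, -1.0093467e-03]), 'force': array([ 0.00956058, -0.37044595,  0.52029689]), 'ft_torque': array([ 0.02438   ,  0.00778861, -0.0073322 ]), 'finger_gap': 0.9999501886254298}
```

View pics/scene.png

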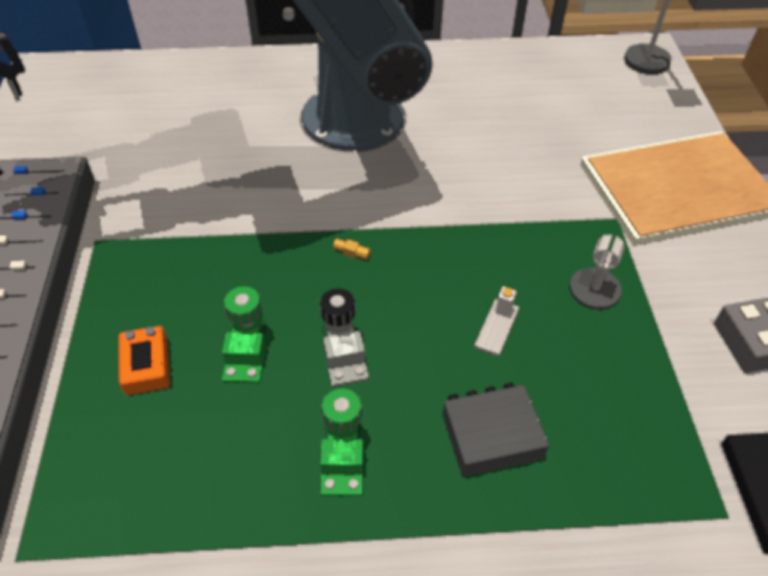

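View pics/side.png

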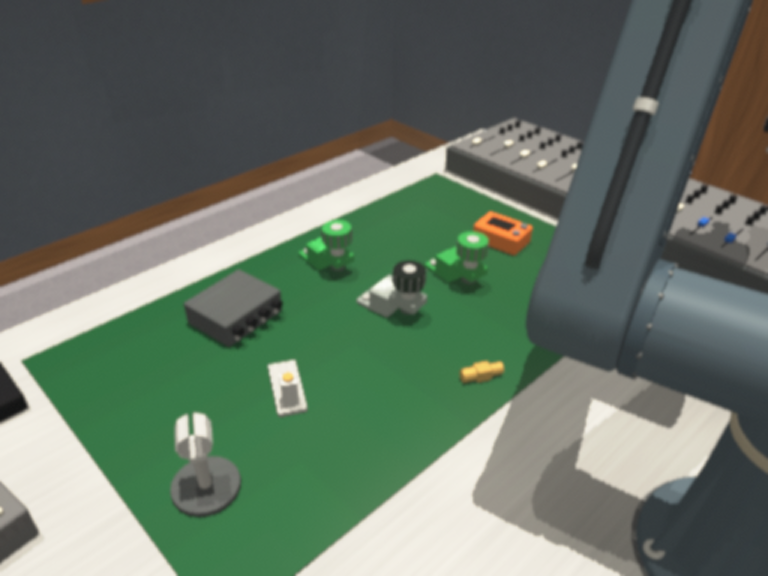

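The scene view shows the grey clamp's knob at about (338,300) of 768x576, with its throat facing the robot. The stub's post is at about (507,297) and its tongue runs down to (490,350). The side view agrees. Next I'll zoom in on both.

```bash
python3 - <<'E'
import cv2,numpy as np
from station import manip as m
a=m.snapshot("scene");b=m.snapshot("side")
def crop(im,x,y,w=66,h=50):  # 6x
    return cv2.resize(im[y:y+h,x:x+w],(396,300),interpolation=cv2.INTER_CUBIC)
g=np.vstack([np.hstack([crop(a,308,188),crop(a,197,190,88,67)]),np.hstack([crop(b,165,232),crop(b,230,167)])])
cv2.imwrite("pics/crops.png",g)
E
```

```text
(no output)
```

View pics/crops.png

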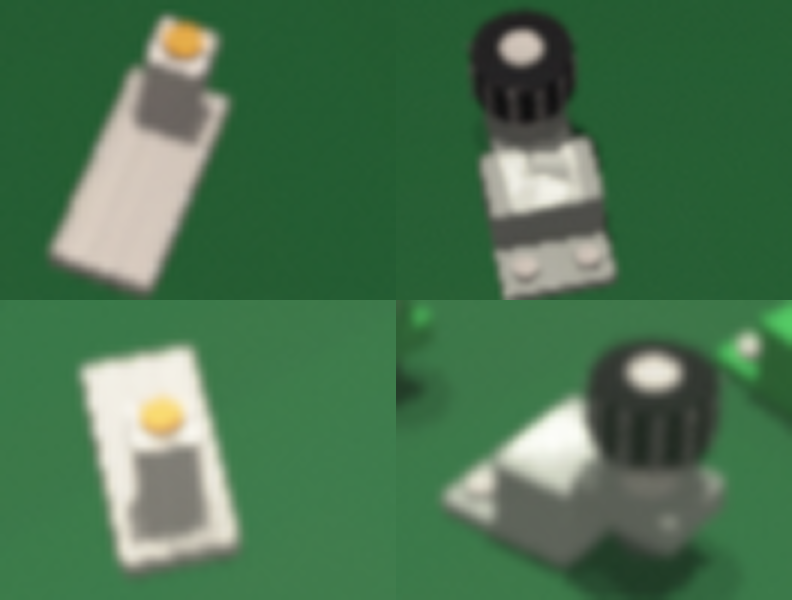

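The crops show all four stub tongue corners and its spigot, plus the clamp's knob cap and block and flange corners. I'll fit both poses from these.

```bash
cat > h.py <<'E'
import numpy as np
from scipy.optimize import least_squares
from station import manip as m
def proj(n,P):
    c=m.get_calibration(n);T=c["world_to_cam"];p=P@T[:3,:3].T+T[:3,3]
    return np.c_[c["fx"]*p[:,0]/p[:,2]+c["cx"],c["fy"]*p[:,1]/p[:,2]+c["cy"]]
def W(L,v):
    L=np.asarray(L,float);c,s=np.cos(v[2]),np.sin(v[2])
    return np.c_[v[0]+c*L[:,0]-s*L[:,1],v[1]+s*L[:,0]+c*L[:,1],L[:,2]+.003]
def fit(obs,v0):
    f=lambda v:np.concatenate([(proj(n,W([o[0] for o in O],v))-[o[1] for o in O]).ravel() for n,O in obs.items()])
    r=least_squares(f,v0,loss="soft_l1");return r.x,f(r.x).reshape(-1,2)
E
python3 - <<'E'
from h import *
np.set_printoptions(precision=4,suppress=True)
S=lambda x,y,ox,oy,k:(ox+(x+.5)/k-.5,oy+(y+.5)/k-.5)
a=lambda x,y:S(x,y,308,188,6); b=lambda x,y:S(x,y-300,165,232,6)
c=lambda x,y:S(x-396,y,197,190,4.5); d=lambda x,y:S(x-396,y-300,230,167,6)
L=lambda x,y,z:(x/1e3,y/1e3,z/1e3)
stub={"scene":[(L(82,-20,8),a(50,252)),(L(82,20,8),a(152,286)),(L(-18,-20,8),a(135,68)),(L(-18,20,8),a(230,97)),(L(0,0,56),a(184,38))],
"side":[(L(82,-20,8),b(193,347)),(L(82,20,8),b(80,367)),(L(-18,-20,8),b(240,541)),(L(-18,20,8),b(125,562)),(L(0,0,56),b(160,410))]}
cl={"scene":[(L(0,0,93),c(521,47)),(L(87,28,8),c(615,275)),(L(87,-28,8),c(505,297)),(L(60,-28,40),c(492,218)),(L(60,28,40),c(600,202)),(L(22,-28,40),c(482,155)),(L(22,28,40),c(590,138))],
"side":[(L(0,0,93),d(653,372)),(L(87,28,8),d(444,495)),(L(60,28,40),d(497,462)),(L(22,28,40),d(572,495)),(L(60,-28,40),d(578,398))]}
for o,v in((stub,[.55,.2,-.2]),(cl,[.55,0,.1])):
    x,r=fit(o,v);print(x);print(r.T)
    for n in o:
        x,_=fit({n:o[n]},v);print(n,x)
E
```

```text
[ 0.5242  0.2219 -0.4819]
[[ 0.4978 -0.0724 -0.0032 -0.0881  0.1211 -0.6726  0.3905 -0.2793 -0.3506
   0.1556]
 [-0.67   -0.4995 -0.6724 -0.2149 -0.2764 -0.318  -0.3744 -1.0107 -0.639
  -0.0294]]
scene [ 0.5256  0.2214 -0.4824]
side [ 0.5228  0.2225 -0.4832]
[ 0.5555 -0.0429  0.1554]
[[ 0.0597  0.0336 -0.1056 -0.0588  0.7336 -0.7141 -0.4205  0.1644 -0.4238
  -1.0025 -1.1759 -0.7662]
 [-0.503  -0.0639 -0.3931 -0.7411 -1.6527 -0.396  -0.8967 -0.7679 -0.5961
  -1.3826 -1.1386 -1.0438]]
scene [ 0.5572 -0.0424  0.1458]
side [ 0.5514 -0.0413  0.1549]
```

send_rows --commands '[{"delta_pos": [1.9,5.6,0],"yaw": 0.18},{"delta_pos": [1.9,5.6,0],"yaw": 0.18},{"delta_pos": [1.9,5.6,0],"yaw": 0.18},{"delta_pos": [1.9,5.6,0],"yaw": 0.18},{"delta_pos": [1.9,5.6,0],"yaw": 0.18},{"delta_pos": [1.9,5.6,0],"yaw": 0.18},{"delta_pos": [1.9,5.6,0],"yaw": 0.18},{"delta_pos": [1.9,5.6,0],"yaw": 0.18},{"delta_pos": [1.9,5.6,0],"yaw": 0.18},{"delta_pos": [1.9,5.6,0],"yaw": 0.18}]'

```text
t: 1.45
tcp_pos: [0.4525, 0.0036, 0.2305]
tool_rot: [0.419, 0.908, 0.002, 0.003]
force: [1.2, -1.3, 0.4]
finger_gap: 0.999
```

```bash
cat >> h.py <<'E'
def ray(n,u,v,z):
    c=m.get_calibration(n);T=c["world_to_cam"];R=T[:3,:3];o=-R.T@T[:3,3]
    d=R.T@np.array([(u-c["cx"])/c["fx"],(v-c["cy"])/c["fy"],1]);return o+d*(z-o[2])/d[2]
def pose():
    from scipy.spatial.transform import Rotation as Ro
    s=m.sense();x=Ro.from_quat(s["tool_rot"]).apply([1,0,0]);return s["tcp_pos"],np.arctan2(x[1],x[0]),s
E
python3 - <<'E'
from h import *
p,y,s=pose();print(p,y,s["t"],s["force"],s["q"])
for u in((334,242),(370,255)):print("changer",ray("scene",u[0]/1.5,u[1]/1.5,.013))
print("micclip",ray("scene",596/1.5,288/1.5,.01))
E
```

```text
[0.45252462 0.00357961 0.23053861] 2.2778755898933247 1.45 [ 1.19892698 -1.29682019  0.36730308] [-0.24179623  0.29501828  1.85375555  0.00335784  0.98675982 -0.95072808]
changer [ 0.36249805 -0.0463511   0.013     ]
changer [0.39628118 0.01410354 0.013     ]
micclip [0.48850436 0.38188106 0.01      ]
```

send_rows --commands '[{"delta_pos": [1.5,4.5,-1],"yaw": 0.1},{"delta_pos": [1.5,4.5,-1],"yaw": 0.1},{"delta_pos": [1.5,4.5,-2],"yaw": 0.1},{"delta_pos": [1.5,4.5,-2],"yaw": 0.08},{"delta_pos": [1.0,3.5,-2],"yaw": 0},{"delta_pos": [0,0,-1],"yaw": 0},{"delta_pos": [0,0,0],"yaw": 0}]'

```text
t: 2.33
tcp_pos: [0.5254, 0.2301, 0.1379]
tool_rot: [0.229, 0.973, 0.003, 0.005]
force: [-0.3, 0.6, -0.6]
finger_gap: 1.001
```

```bash
python3 - <<'E'
from h import *
import cv2
p,y,s=pose();print(p,y,s["t"])
w=m.snapshot("wrist");np.save("w1.npy",np.r_[p,s["tool_rot"]]);cv2.imwrite("pics/w1.png",cv2.resize(w,None,fx=1.5,fy=1.5,interpolation=cv2.INTER_CUBIC))
E
```

```text
[0.52543364 0.23007537 0.13790492] 2.680127924197811 2.325
```

View pics/w1.png

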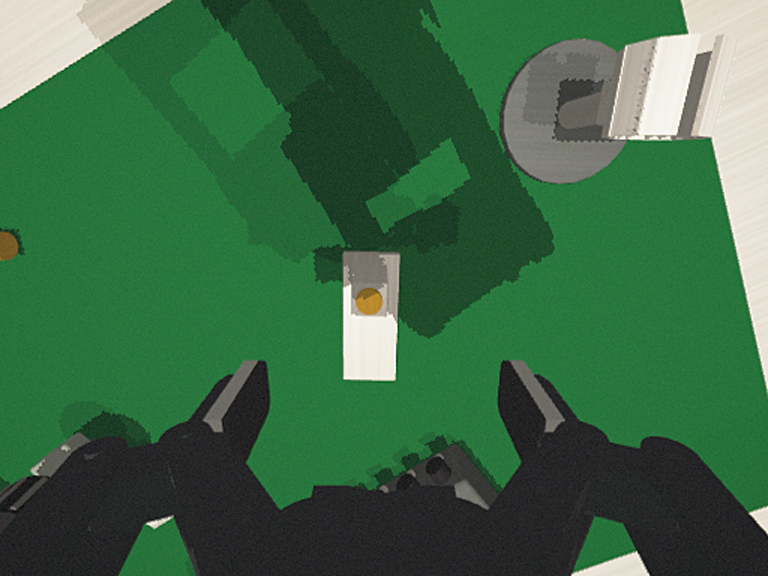

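The wrist view shows the stub nearly square to the jaws, with its spigot at (369,301) and its tongue corners at (344,252), (400,253), (344,380) and (396,380). I'll refine the pose from these.

```bash
cat >> h.py <<'E'
def wray(P,u,v,z):
    from scipy.spatial.transform import Rotation as Ro
    c=m.get_calibration("wrist");M=c["mount"];R=Ro.from_quat(P[3:]).as_matrix()
    o=P[:3]+R@M[:3,3];d=R@M[:3,:3]@np.array([(u-c["cx"])/c["fx"],(v-c["cy"])/c["fy"],1]);return o+d*(z-o[2])/d[2]
E
python3 - <<'E'
from h import *
P=np.load("w1.npy");g=lambda u,v,z:wray(P,(u+.5)/1.5-.5,(v+.5)/1.5-.5,z)[:2]
print("spigot",g(369,301,.059))
a,b,c,d=[g(*q,.011) for q in((344,252),(400,253),(344,380),(396,380))]
x=(c+d-a-b)/2;print("yaw",np.arctan2(x[1],x[0]),"len",np.hypot(*x),"tip",(c+d)/2,"post",(c+d)/2-.082*x/np.hypot(*x),(a+b)/2+.018*x/np.hypot(*x))
print("changer end",g(6,245,.013))
E
```

```text
spigot [0.52452541 0.22207144]
yaw -0.48641055253716253 len 0.10070955003558765 tip [0.5978498  0.18401046] post [0.52536045 0.22234183] [0.5247332  0.22267352]
changer end [0.39278455 0.01196339]
```

send_rows --commands '[{"delta_pos": [0,-0.8,-1],"yaw": -0.023},{"delta_pos": [0,0,-3],"yaw": 0},{"delta_pos": [0,0,-3],"yaw": 0},{"delta_pos": [0,0,-2],"yaw": 0},{"delta_pos": [0,0,-0.5],"yaw": 0},{"delta_pos": [0,0,0],"yaw": 0}]'

```text
t: 3.12
tcp_pos: [0.528, 0.214, 0.0442]
tool_rot: [0.247, 0.969, 0.004, 0.008]
force: [-0.6, -0.0, -0.7]
finger_gap: 0.997
```

```bash
python3 -c "
from h import *
p,y,s=pose();print(p,y,s['t'],s['force'])"
```

```text
[0.5280324  0.21398773 0.0441783 ] 2.6425443622724405 3.125 [-0.56993426 -0.00219689 -0.70276102]
```

send_rows --commands '[{"delta_pos": [-0.3,0.8,-0.7],"yaw": 0.014},{"delta_pos": [0,0,-0.7],"yaw": 0},{"delta_pos": [0,0,0],"yaw": 0},{"delta_pos": [0,0,0],"yaw": 0}]'

```text
t: 3.62
tcp_pos: [0.5262, 0.2227, 0.0314]
tool_rot: [0.24, 0.971, 0.005, 0.01]
force: [0.4, 0.2, 0.2]
finger_gap: 0.995
```

```bash
cat >> h.py <<'E'
def rep():
    from scipy.spatial.transform import Rotation as Ro
    p,y,s=pose();z=Ro.from_quat(s["tool_rot"]).apply([0,0,1])
    np.set_printoptions(precision=4,suppress=True);print("p",p,"yaw",round(y,4),"t",s["t"],"F",s["force"],"M",s["ft_torque"],"tilt",z[:2],"gap",s["finger_gap"],"q6",s["q"][5])
E
python3 -c "
from h import *
rep()"
```

```text
p [0.5262 0.2227 0.0314] yaw 2.6573 t 3.625 F [0.3986 0.2392 0.2174] M [-0.0324 -0.0061 -0.0314] tilt [0.022  0.0049] gap 0.9951255803478473 q6 -0.8822492406131719
```

send_rows --commands '[{"delta_pos": [-0.1,0,-0.2],"yaw": 0},{"delta_pos": [0,0,0],"yaw": 0},{"delta_pos": [0,0,0],"yaw": 0},{"delta_pos": [0,0,0],"yaw": 0},{"delta_pos": [0,0,0],"yaw": 0}]' --grip 1 --force 40

```text
t: 4.25
tcp_pos: [0.5252, 0.2227, 0.0299]
tool_rot: [0.24, 0.971, 0.005, 0.01]
force: [-0.8, 0.2, -0.7]
finger_gap: 0.245
```

```bash
python3 -c "
from h import *
rep()"
```

```text
p [0.5252 0.2227 0.0299] yaw 2.6574 t 4.25 F [-0.7641  0.2318 -0.6702] M [-0.0195 -0.0511  0.0503] tilt [0.0223 0.0048] gap 0.24538128406595736 q6 -0.8817400450875625
```

send_rows --commands '[{"delta_pos": [0,0,0.8],"yaw": 0},{"delta_pos": [-1.2,-2.3,0],"yaw": 0.09},{"delta_pos": [-1.2,-2.3,0],"yaw": 0.09},{"delta_pos": [-1.2,-2.3,0],"yaw": 0.09},{"delta_pos": [-1.2,-2.3,0],"yaw": 0.09},{"delta_pos": [-1.2,-2.3,0],"yaw": 0.09},{"delta_pos": [-1.0,-2.3,0],"yaw": 0.09},{"delta_pos": [-0.5,-2.3,0],"yaw": 0.09},{"delta_pos": [0,0,0],"yaw": 0}]'

```text
t: 5.38
tcp_pos: [0.4485, 0.0582, 0.0393]
tool_rot: [-0.084, 0.996, 0.009, 0.009]
force: [0.2, 1.2, -2.6]
finger_gap: 0.248
```

```bash
python3 -c "
from h import *
rep()"
```

```text
p [0.4485 0.0582 0.0393] yaw -2.974 t 5.375 F [ 0.1886  1.1955 -2.5873] M [0.007  0.1034 0.0067] tilt [0.0157 0.0187] gap 0.247670085685258 q6 -1.9146660888750608
```

send_rows --commands '[{"delta_pos": [-0.3,-2.4,0],"yaw": -0.02},{"delta_pos": [-0.3,-2.4,0],"yaw": 0},{"delta_pos": [-0.3,-2.4,0],"yaw": 0},{"delta_pos": [-0.1,-2.4,0],"yaw": 0},{"delta_pos": [0,-2.3,0],"yaw": 0},{"delta_pos": [0,0,0],"yaw": 0}]'

```text
t: 6.12
tcp_pos: [0.4424, -0.0613, 0.0403]
tool_rot: [-0.072, 0.997, 0.008, 0.012]
force: [-0.0, 0.1, -2.5]
finger_gap: 0.251
```

```bash
python3 - <<'E'
from h import *
import cv2
rep()
p,y,s=pose();a=m.snapshot("scene");w=m.snapshot("wrist")
np.save("w2.npy",np.r_[p,s["tool_rot"]])
cv2.imwrite("pics/w2.png",np.hstack([cv2.resize(w[128:,100:460],(540,384),interpolation=cv2.INTER_CUBIC),cv2.resize(a[140:270,190:270],(236,384),interpolation=cv2.INTER_CUBIC)]))
E
```

```text
p [ 0.4424 -0.0613  0.0403] yaw -2.998 t 6.125 F [-0.0004  0.0618 -2.5473] M [ 0.0131  0.1111 -0.0521] tilt [0.0219 0.0174] gap 0.25119340847824567 q6 -2.1728797153111437
```

View pics/w2.png

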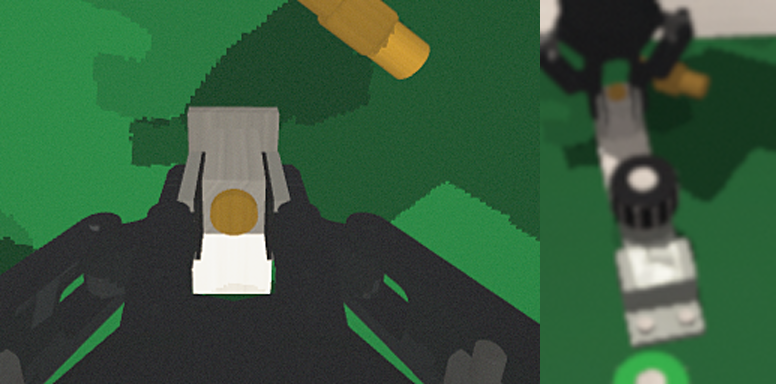

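The wrist view shows the stub square in the jaws with its spigot at (234,212). The scene view shows its tongue lined up with the clamp's throat. I'll lower it to the mat, then loosen and regrip gently so it lies flat.

send_rows --commands '[{"delta_pos": [0,0,-0.6],"yaw": 0.004},{"delta_pos": [0,0,-0.4],"yaw": 0},{"delta_pos": [0,0,0],"yaw": 0}]'

```text
t: 6.6
tcp_pos: [0.4411, -0.0574, 0.0299]
tool_rot: [-0.077, 0.997, 0.009, 0.01]
force: [-1.0, -3.0, 2.7]
finger_gap: 0.248
```

send_rows --commands '[{"delta_pos": [0,0,0],"yaw": 0},{"delta_pos": [0,0,0],"yaw": 0},{"delta_pos": [0,0,0],"yaw": 0}]' --grip 0.3

```text
t: 6.98
tcp_pos: [0.4413, -0.0569, 0.0299]
tool_rot: [-0.077, 0.997, 0.009, 0.011]
force: [-0.6, 0.1, -0.0]
finger_gap: 0.35
```

```bash
python3 -c "
from h import *
rep()
import cv2
for n,x,y in(('scene',190,140),('side',200,160)):
    cv2.imwrite(f'pics/c_{n}.png',cv2.resize(m.snapshot(n)[y:y+110,x:x+100],(400,440),interpolation=cv2.INTER_CUBIC))
cv2.imwrite('pics/c3.png',np.hstack([cv2.imread('pics/c_scene.png'),cv2.imread('pics/c_side.png')]))
print(proj('scene',W([(.082,-.02,.008),(-.018,-.02,.008)],(.4424,-.0613,.145)))*4-[760,560])
print(proj('scene',W([(-.022,-.02,.04),(-.022,.02,.04)],(.5565,-.0424,.15)))*4-[760,560])"
```

```text
p [ 0.4413 -0.0569  0.0299] yaw -2.9878 t 6.975 F [-0.5908  0.0807 -0.0233] M [-0.0209  0.0405 -0.0358] tilt [0.0199 0.0187] gap 0.3500304256641551 q6 -2.1797613516943866
[[ 98.5447 290.9591]
 [ 73.5325 166.0286]]
[[102.0684 273.0091]
 [169.993  261.6443]]
```

View pics/c3.png

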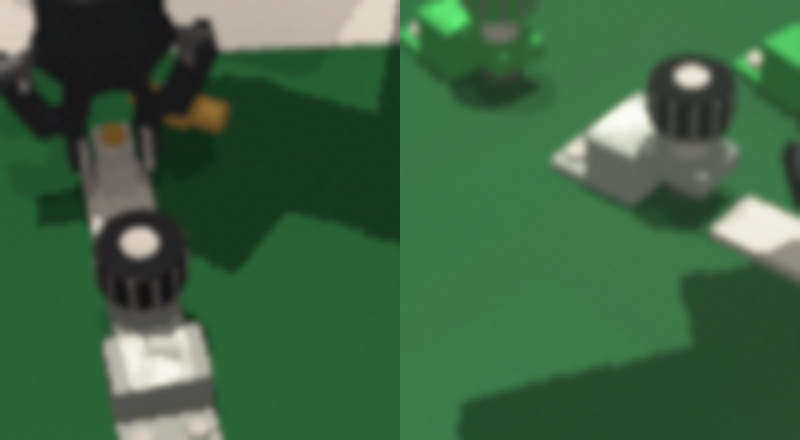

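The side view shows the tongue tip flat on the mat in front of the throat, with corners at (745,197) and (712,230). I'll compute its offset from the clamp axis.

```bash
python3 - <<'E'
from h import *
np.set_printoptions(precision=4,suppress=True)
f=lambda u,v,ox,oy:(ox+(u+.5)/4-.5,oy+(v+.5)/4-.5)
a=ray("side",*f(345,197,200,160),.011);b=ray("side",*f(312,230,200,160),.011);k=ray("side",*f(292,77,200,160),.096);ks=ray("scene",*f(139,242,190,140),.096);sp=ray("scene",*f(112,133,190,140),.059)
print(a,b,k,ks,sp)
R=lambda p,o:(p-o)[:2]@np.array([[np.cos(.15),-np.sin(.15)],[np.sin(.15),np.cos(.15)]])
print("tip rel side knob",R((a+b)/2,k),"spigot rel scene knob",R(sp,ks))
E
```

```text
[ 0.5239 -0.0609  0.011 ] [ 0.5158 -0.0234  0.011 ] [ 0.5523 -0.0399  0.096 ] [ 0.5571 -0.0431  0.096 ] [ 0.4427 -0.0582  0.059 ]
tip rel side knob [-0.0325  0.0026] spigot rel scene knob [-0.1153  0.0022]
```

send_rows --commands '[{"delta_pos": [0,0,0],"yaw": 0},{"delta_pos": [0,0,0],"yaw": 0},{"delta_pos": [0,0,0],"yaw": 0},{"delta_pos": [0.04,-0.24,0],"yaw": -0.004},{"delta_pos": [1,0.15,0],"yaw": 0},{"delta_pos": [1,0.15,0],"yaw": 0},{"delta_pos": [0,0,0],"yaw": 0}]' --grip 1 --force 25

```text
t: 7.95
tcp_pos: [0.4605, -0.0558, 0.0302]
tool_rot: [-0.075, 0.997, 0.009, 0.009]
force: [1.1, -0.1, -1.3]
finger_gap: 0.25
```

```bash
cat >> h.py <<'E'
def rel():
    rep();p=pose()[0];d=p[:2]-[.5565,-.0424];c,s=np.cos(.15),np.sin(.15);print("clamp frame",c*d[0]+s*d[1],-s*d[0]+c*d[1])
E
python3 -c "
from h import *
rel()"
```

```text
p [ 0.4605 -0.0558  0.0302] yaw -2.9926 t 7.95 F [ 1.0838 -0.1207 -1.2746] M [ 0.0163 -0.2526  0.0428] tilt [0.0161 0.02  ] gap 0.2497941775239387 q6 -2.1483954586667324
clamp frame -0.09688089966788918 0.0010623380514717031
```

send_rows --commands '[{"delta_pos": [0.9,0.1,0],"yaw": 0},{"delta_pos": [0.9,0.12,0],"yaw": 0},{"delta_pos": [0.9,0.12,0],"yaw": 0},{"delta_pos": [0,0,0],"yaw": 0}]'

```text
t: 8.45
tcp_pos: [0.487, -0.0516, 0.0303]
tool_rot: [-0.075, 0.997, 0.01, 0.007]
force: [0.4, 1.1, -0.3]
finger_gap: 0.255
```

```bash
python3 -c "
from h import *
rel()"
```

```text
p [ 0.487  -0.0516  0.0303] yaw -2.9922 t 8.45 F [ 0.3545  1.0813 -0.2629] M [ 0.018  -0.3408  0.0123] tilt [0.0122 0.0212] gap 0.25468488253225496 q6 -2.1121459866124233
clamp frame -0.07004993721709542 0.0012776393184580521
```

send_rows --commands '[{"delta_pos": [0.3,0.03,0],"yaw": 0},{"delta_pos": [0.3,0.03,0],"yaw": 0}]'

```text
t: 8.7
tcp_pos: [0.4916, -0.0506, 0.0303]
tool_rot: [-0.075, 0.997, 0.011, 0.005]
force: [-4.2, -1.3, 5.8]
finger_gap: 0.254
```

send_rows --commands '[{"delta_pos": [0.15,0.02,0],"yaw": 0},{"delta_pos": [0.15,0.02,0],"yaw": 0}]'

```text
t: 8.95
tcp_pos: [0.4939, -0.05, 0.0303]
tool_rot: [-0.075, 0.997, 0.011, 0.004]
force: [-5.1, -0.0, 4.6]
finger_gap: 0.251
```

```bash
python3 -c "
from h import *
rel()"
```

```text
p [ 0.4939 -0.05    0.0303] yaw -2.9921 t 8.95 F [-5.0692 -0.0329  4.5912] M [-0.1579  0.3098 -0.1266] tilt [0.0072 0.0225] gap 0.2505192183288327 q6 -2.1011677651585554
clamp frame -0.0630035975044639 0.001787114528737115
```

send_rows --commands '[{"delta_pos": [0.15,0.02,0],"yaw": 0}]'

```text
t: 9.07
tcp_pos: [0.4953, -0.0498, 0.0303]
tool_rot: [-0.075, 0.997, 0.011, 0.004]
force: [-3.0, -0.3, 3.9]
finger_gap: 0.254
```

send_rows --commands '[{"delta_pos": [0.15,0.02,0],"yaw": 0}]'

```text
t: 9.2
tcp_pos: [0.4958, -0.0496, 0.0303]
tool_rot: [-0.075, 0.997, 0.011, 0.003]
force: [-7.0, -3.7, 7.4]
finger_gap: 0.25
```

send_rows --commands '[{"delta_pos": [0.0,0.0,0],"yaw": 0}]'

```text
t: 9.32
tcp_pos: [0.4958, -0.0498, 0.0303]
tool_rot: [-0.075, 0.997, 0.011, 0.003]
force: [-2.9, -0.6, 3.7]
finger_gap: 0.25
```

send_rows --commands '[{"delta_pos": [0.2,0.03,0],"yaw": 0}]'

```text
t: 9.45
tcp_pos: [0.4958, -0.0496, 0.0303]
tool_rot: [-0.076, 0.997, 0.011, 0.001]
force: [-10.6, -6.2, 8.7]
finger_gap: 0.251
```

send_rows --commands '[{"delta_pos": [0.2,0.03,0],"yaw": 0}]'

```text
t: 9.57
tcp_pos: [0.4958, -0.0496, 0.0303]
tool_rot: [-0.076, 0.997, 0.011, -0.001]
force: [-7.9, -6.0, 8.1]
finger_gap: 0.249
```

```bash
python3 -c "
from h import *
rel()
import cv2
a=cv2.resize(m.snapshot('side')[160:270,230:340],(480,480),interpolation=cv2.INTER_CUBIC)
cv2.imwrite('pics/c4.png',a)"
```

```text
p [ 0.4958 -0.0496  0.0303] yaw -2.9893 t 9.575 F [-7.9117 -5.9505  8.1475] M [-1.1491  1.0559 -0.164 ] tilt [-0.0043  0.0227] gap 0.24945265719101825 q6 -2.091955497661389
clamp frame -0.06107570960004088 0.0019570142114175093
```

View pics/c4.png

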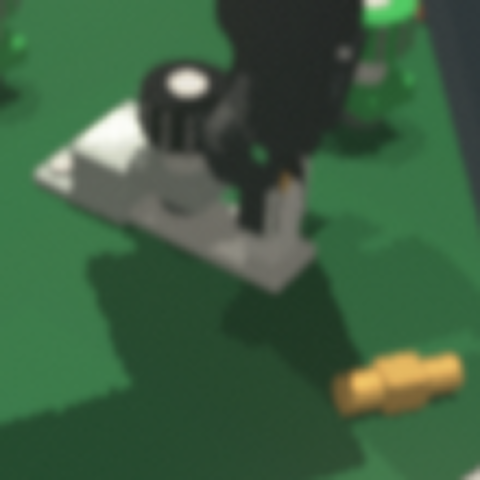

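```bash
python3 - <<'E'
from h import *
f=lambda u,v:(230+(u+.5)/4.364-.5,160+(v+.5)/4.364-.5)
a=ray("side",*f(275,288),.011);b=ray("side",*f(315,245),.011);k=ray("side",*f(187,82),.096)
R=lambda p,o:(p-o)[:2]@np.array([[np.cos(.15),-np.sin(.15)],[np.sin(.15),np.cos(.15)]])
print(R(a,k),R(b,k),"home tail is -78")
E
```

```text
[-0.08066934  0.02673953] [-0.07781742 -0.01702062] home tail is -78
```

send_rows --commands '[{"delta_pos": [0,0,0],"yaw": 0},{"delta_pos": [0,0,0],"yaw": 0}]'

```text
t: 9.88
tcp_pos: [0.4958, -0.0499, 0.0304]
tool_rot: [-0.076, 0.997, 0.011, -0.001]
force: [-3.7, -0.9, 5.0]
finger_gap: 0.251
```

send_rows --commands '[{"delta_pos": [0,0,0],"yaw": 0},{"delta_pos": [0,0,0],"yaw": 0},{"delta_pos": [0,0,0],"yaw": 0},{"delta_pos": [0,0,0],"yaw": 0}]' --grip -0.2

```text
t: 10.38
tcp_pos: [0.4994, -0.0504, 0.0298]
tool_rot: [-0.076, 0.997, 0.01, 0.002]
force: [-0.3, 0.1, -0.0]
finger_gap: 0.6
```

```bash
python3 -c "
from h import *
rel()"
```

```text
p [ 0.4994 -0.0504  0.0298] yaw -2.9896 t 10.375 F [-0.3422  0.1347 -0.0188] M [0.0236 0.0686 0.019 ] tilt [0.0018 0.0212] gap 0.5999665983066943 q6 -2.0921889303006154
clamp frame -0.057609564150546945 0.000648599972341346
```

send_rows --commands '[{"delta_pos": [-0.2,0,1.5],"yaw": 0},{"delta_pos": [0,0,4],"yaw": 0},{"delta_pos": [0,0,5],"yaw": 0},{"delta_pos": [0,0,2],"yaw": 0},{"delta_pos": [0,0,0],"yaw": 0}]'

```text
t: 11.0
tcp_pos: [0.4965, -0.0501, 0.1615]
tool_rot: [-0.076, 0.997, 0.01, 0.003]
force: [-0.1, -0.2, 0.2]
finger_gap: 0.602
```

send_rows --commands '[{"delta_pos": [0,0,0],"yaw": 0},{"delta_pos": [0,0,0],"yaw": 0}]' --grip -1

```text
t: 11.25
tcp_pos: [0.4954, -0.0498, 0.1607]
tool_rot: [-0.076, 0.997, 0.011, 0.002]
force: [0.3, -0.2, 0.6]
finger_gap: 0.988
```

```bash
python3 -c "
from h import *
import cv2
rel()
p,y,s=pose();w=m.snapshot('wrist');np.save('w5.npy',np.r_[p,s['tool_rot']])
cv2.imwrite('pics/w5.png',cv2.resize(w,None,fx=1.5,fy=1.5,interpolation=cv2.INTER_CUBIC))"
```

```text
p [ 0.4954 -0.0498  0.1607] yaw -2.9898 t 11.25 F [ 0.2553 -0.1752  0.5521] M [ 0.0045 -0.0168  0.017 ] tilt [0.0015 0.0213] gap 0.9880456057559686 q6 -2.077813980553946
clamp frame -0.06155854972141588 0.0018567615172641145
```

View pics/w5.png

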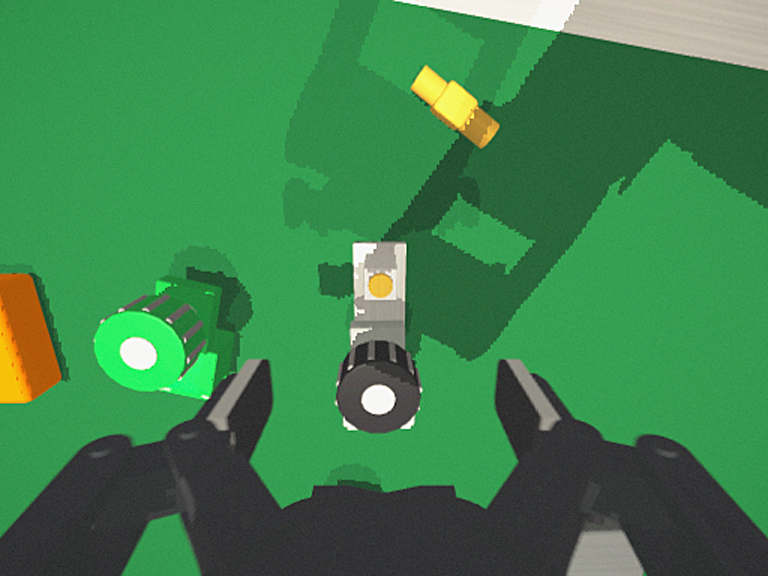

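The wrist view shows the stub in the throat with its spigot at (380,286). The knob cap is at (378,399) and the stub's tail corners are at (354,243) and (406,242). I'll compute the geometry.

```bash
python3 - <<'E'
from h import *
np.set_printoptions(precision=4,suppress=True)
P=np.load("w5.npy");g=lambda u,v,z:wray(P,(u+.5)/1.5-.5,(v+.5)/1.5-.5,z)[:2]
k=g(378,399,.096);sp=g(380,286,.059);a,b=g(354,243,.011),g(406,242,.011)
R=lambda p:(p-k)@np.array([[np.cos(.15),-np.sin(.15)],[np.sin(.15),np.cos(.15)]])
d=a-b;print("knob",k,"spigot",sp,R(sp),"tail",R((a+b)/2),"edge yaw",np.arctan2(d[1],d[0]))
E
```

```text
knob [ 0.5553 -0.0428] spigot [ 0.496 -0.05 ] [-0.0596  0.0018] tail [-0.0782  0.0025] edge yaw -1.40453837944835
```

send_rows --commands '[{"delta_pos": [3,0.35,0],"yaw": 0},{"delta_pos": [3,0.35,0],"yaw": 0},{"delta_pos": [0,0,0],"yaw": 0},{"delta_pos": [0,0,-3],"yaw": 0},{"delta_pos": [0,0,-3],"yaw": 0},{"delta_pos": [0,0,-2],"yaw": 0},{"delta_pos": [0,0,0],"yaw": 0}]'

```text
t: 12.18
tcp_pos: [0.5476, -0.0413, 0.0723]
tool_rot: [-0.076, 0.997, 0.014, -0.008]
force: [-0.5, 0.3, -0.4]
finger_gap: 1.0
```

```bash
python3 -c "
from h import *
rel()"
```

```text
p [ 0.5476 -0.0413  0.0723] yaw -2.99 t 12.175 F [-0.4547  0.3305 -0.3523] M [0.0058 0.0118 0.0334] tilt [-0.0175  0.0261] gap 1.0004910815191683 q6 -2.0332014541166785
clamp frame -0.008589091741135514 0.0024532196866343977
```

send_rows --commands '[{"delta_pos": [0.8,-0.1,-0.3],"yaw": 0},{"delta_pos": [0.1,-0.05,-0.2],"yaw": 0},{"delta_pos": [0,0,0],"yaw": 0}]'

```text
t: 12.55
tcp_pos: [0.5574, -0.0432, 0.0685]
tool_rot: [-0.076, 0.997, 0.013, -0.007]
force: [-0.2, -0.7, 0.1]
finger_gap: 0.998
```

```bash
python3 -c "
from h import *
rel()"
```

```text
p [ 0.5574 -0.0432  0.0685] yaw -2.9902 t 12.55 F [-0.2271 -0.7171  0.1305] M [ 0.0304 -0.0406  0.007 ] tilt [-0.016   0.0256] gap 0.998253261384033 q6 -2.0310509676614683
clamp frame 0.0007605226608779451 -0.0009568046516978957
```

send_rows --commands '[{"delta_pos": [0,0,0],"yaw": 0},{"delta_pos": [0,0,0],"yaw": 0},{"delta_pos": [0,0,0],"yaw": 0},{"delta_pos": [0,0,0],"yaw": 0},{"delta_pos": [0,0,0],"yaw": 0}]' --grip 1 --force 45

```text
t: 13.18
tcp_pos: [0.5577, -0.0428, 0.0699]
tool_rot: [-0.076, 0.997, 0.013, -0.006]
force: [-0.2, 1.7, -0.1]
finger_gap: 0.593
```

```bash
python3 -c "
from h import *
rel()"
```

```text
p [ 0.5577 -0.0428  0.0699] yaw -2.9894 t 13.175 F [-0.2329  1.691  -0.1191] M [-0.2284 -0.0855  0.0197] tilt [-0.0142  0.0251] gap 0.5925743531811394 q6 -2.031021640488024
clamp frame 0.0011406871598047263 -0.0006012054020524845
```

send_rows --commands '[{"delta_pos": [0,0,0],"yaw": -0.15},{"delta_pos": [0,0,0],"yaw": -0.15},{"delta_pos": [0,0,0],"yaw": -0.15}]'

```text
t: 13.55
tcp_pos: [0.5575, -0.0438, 0.0699]
tool_rot: [0.154, 0.988, 0.013, -0.003]
force: [-0.8, 0.8, 1.4]
finger_gap: 0.591
```

```bash
python3 -c "
from h import *
rel()"
```

```text
p [ 0.5575 -0.0438  0.0699] yaw 2.8318 t 13.55 F [-0.8034  0.7897  1.41  ] M [-0.4104  0.2026  0.0286] tilt [-0.0028  0.0269] gap 0.5906419680159182 q6 -1.5793632975451886
clamp frame 0.000749288741416473 -0.001549594405360042
```

send_rows --commands '[{"delta_pos": [0,0,0],"yaw": -0.15},{"delta_pos": [0,0,0],"yaw": -0.15},{"delta_pos": [0,0,0],"yaw": -0.15}]'

```text
t: 13.92
tcp_pos: [0.5567, -0.0446, 0.0699]
tool_rot: [0.377, 0.926, 0.013, -0.001]
force: [-0.1, 0.0, 1.4]
finger_gap: 0.593
```

```bash
python3 -c "
from h import *
rel()"
```

```text
p [ 0.5567 -0.0446  0.0699] yaw 2.3678 t 13.925 F [-0.0671  0.0136  1.3677] M [-0.2172  0.2754  0.0437] tilt [0.0071 0.0247] gap 0.592932980757735 q6 -1.1191459686735492
clamp frame -0.00012127119385914786 -0.0022041129603124925
```

send_rows --commands '[{"delta_pos": [0,0,0],"yaw": -0.15}]'

```text
t: 14.05
tcp_pos: [0.5564, -0.0448, 0.0698]
tool_rot: [0.448, 0.894, 0.013, -0.001]
force: [0.4, -0.3, 1.8]
finger_gap: 0.591
```

```bash
python3 -c "
from h import *
rel()"
```

```text
p [ 0.5564 -0.0448  0.0698] yaw 2.213 t 14.05 F [ 0.4202 -0.2848  1.8063] M [-0.1792  0.2633  0.0263] tilt [0.0099 0.0232] gap 0.5907547875113022 q6 -0.9640705433202659
clamp frame -0.0004310755095843767 -0.0023365445155436614
```

send_rows --commands '[{"delta_pos": [0,0,0],"yaw": -0.15}]'

```text
t: 14.18
tcp_pos: [0.5561, -0.0449, 0.0698]
tool_rot: [0.516, 0.857, 0.012, -0.0]
force: [0.1, 0.2, 0.8]
finger_gap: 0.591
```

```bash
python3 -c "
from h import *
rel()"
```

```text
p [ 0.5561 -0.0449  0.0698] yaw 2.0582 t 14.175 F [0.1089 0.2494 0.7724] M [-0.1145  0.29    0.0927] tilt [0.0124 0.0214] gap 0.5914665268463327 q6 -0.80818772861208
clamp frame -0.0007681805914311406 -0.0024217418730770528
```

send_rows --commands '[{"delta_pos": [0,0,0],"yaw": -0.08}]'

```text
t: 14.3
tcp_pos: [0.5559, -0.0451, 0.0699]
tool_rot: [0.55, 0.835, 0.012, 0.0]
force: [0.4, 1.2, 0.7]
finger_gap: 0.596
```

```bash
python3 -c "
from h import *
rep()"
```

```text
p [ 0.5559 -0.0451  0.0699] yaw 1.9765 t 14.3 F [0.3523 1.196  0.7396] M [-0.008   0.1116  0.4085] tilt [0.0136 0.0199] gap 0.5962187095160593 q6 -0.7252445282689388
```

send_rows --commands '[{"delta_pos": [0,0,0],"yaw": -0.08}]'

```text
t: 14.42
tcp_pos: [0.5558, -0.0451, 0.0698]
tool_rot: [0.584, 0.812, 0.012, 0.0]
force: [0.0, 1.0, 1.1]
finger_gap: 0.595
```

```bash
python3 -c "
from h import *
rep()"
```

```text
p [ 0.5558 -0.0451  0.0698] yaw 1.8955 t 14.425 F [0.0204 0.9631 1.1249] M [0.0713 0.1274 0.3989] tilt [0.0145 0.0185] gap 0.5952412175455122 q6 -0.6427034234430886
```

send_rows --commands '[{"delta_pos": [0,0,0],"yaw": -0.08}]'

```text
t: 14.55
tcp_pos: [0.5556, -0.0452, 0.0698]
tool_rot: [0.616, 0.788, 0.011, 0.001]
force: [-0.4, 0.7, 1.0]
finger_gap: 0.595
```

```bash
python3 -c "
from h import *
rep()"
```

```text
p [ 0.5556 -0.0452  0.0698] yaw 1.8145 t 14.55 F [-0.3569  0.7387  0.9755] M [0.0471 0.1558 0.3208] tilt [0.0152 0.0171] gap 0.5947246811334085 q6 -0.5599998364323224
```

The stiffness sets in at a yaw of about 2.07 to 1.98, after 1.25 rad of free turn. The target yaw is about 1.235. I'll raise the grip force so the fingers can't slip.

send_rows --commands '[{"delta_pos": [0,0,0],"yaw": 0},{"delta_pos": [0,0,0],"yaw": -0.08},{"delta_pos": [0,0,0],"yaw": -0.08},{"delta_pos": [0,0,0],"yaw": -0.08}]' --force 80

```text
t: 15.05
tcp_pos: [0.5551, -0.0452, 0.0701]
tool_rot: [0.705, 0.709, 0.01, 0.002]
force: [-1.1, -0.1, 2.0]
finger_gap: 0.581
```

```bash
python3 -c "
from h import *
rep()"
```

```text
p [ 0.5551 -0.0452  0.0701] yaw 1.5768 t 15.05 F [-1.1186 -0.1154  1.9908] M [0.1071 0.1997 0.3682] tilt [0.017  0.0126] gap 0.5808071735669995 q6 -0.316433491524982
```

send_rows --commands '[{"delta_pos": [0,0,0],"yaw": -0.08},{"delta_pos": [0,0,0],"yaw": -0.08}]'

```text
t: 15.3
tcp_pos: [0.5547, -0.0451, 0.0701]
tool_rot: [0.759, 0.651, 0.01, 0.002]
force: [-0.4, 0.7, 2.0]
finger_gap: 0.587
```

```bash
python3 -c "
from h import *
rep()"
```

```text
p [ 0.5547 -0.0451  0.0701] yaw 1.4167 t 15.3 F [-0.4144  0.6669  2.0135] M [0.1339 0.1406 0.3765] tilt [0.0177 0.0096] gap 0.586872952844788 q6 -0.15202769689818552
```

send_rows --commands '[{"delta_pos": [0,0,0],"yaw": -0.09},{"delta_pos": [0,0,0],"yaw": -0.08}]'

```text
t: 15.55
tcp_pos: [0.5543, -0.045, 0.0701]
tool_rot: [0.812, 0.584, 0.009, 0.003]
force: [0.8, 1.1, 2.8]
finger_gap: 0.583
```

```bash
python3 -c "
from h import *
import cv2
rep()
T=[]
for i in range(10):
    a=m.snapshot('wrist');T.append(m.sense()['ft_torque'][2])
print(np.mean(T),np.std(T));rep()
cv2.imwrite('pics/k.png',cv2.resize(a[180:340,160:350],(760,640-40),interpolation=cv2.INTER_CUBIC))"
```

```text
p [ 0.5543 -0.045   0.0701] yaw 1.2467 t 15.55 F [0.8017 1.1458 2.756 ] M [0.1657 0.1369 0.4364] tilt [0.0179 0.0064] gap 0.5834717102175782 q6 0.02313589052917721
0.3830403039811807 0.02979484968666312
p [ 0.5543 -0.045   0.0701] yaw 1.2472 t 16.05 F [0.4559 0.9517 2.4918] M [0.174  0.2769 0.362 ] tilt [0.0181 0.0066] gap 0.5831779102277369 q6 0.022246135963253276
```

View pics/k.png

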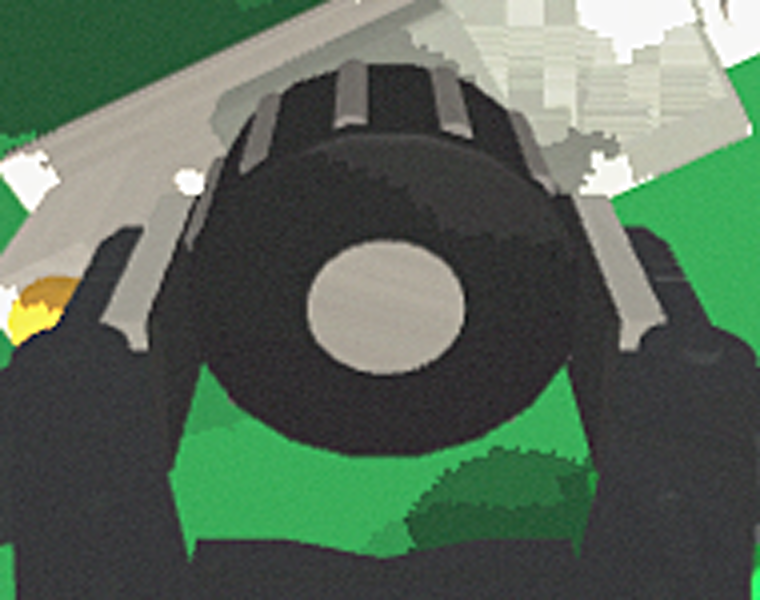

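The view shows the knob centred in the jaws, with the stub still in place at lower left. Yaw is 1.247, about 45 degrees past snug. I'll let go and lift straight up.

send_rows --commands '[{"delta_pos": [0,0,0],"yaw": 0},{"delta_pos": [0,0,0],"yaw": 0},{"delta_pos": [0,0,0],"yaw": 0},{"delta_pos": [0,0,0],"yaw": 0}]' --grip -1

```text
t: 16.55
tcp_pos: [0.5552, -0.0457, 0.0697]
tool_rot: [0.813, 0.582, 0.01, 0.003]
force: [0.1, -0.2, 0.6]
finger_gap: 1.001
```

send_rows --commands '[{"delta_pos": [0,0,1.5],"yaw": 0},{"delta_pos": [0,0,4],"yaw": 0},{"delta_pos": [0,0,4],"yaw": 0},{"delta_pos": [0,0,0],"yaw": 0.15},{"delta_pos": [-3,-0.4,0],"yaw": 0.18},{"delta_pos": [-3,-0.4,0],"yaw": 0.18},{"delta_pos": [0,0,0],"yaw": 0.18},{"delta_pos": [0,0,0],"yaw": 0.18},{"delta_pos": [0,0,0],"yaw": 0.18},{"delta_pos": [0,0,0],"yaw": 0.18}]'

```text
t: 17.8
tcp_pos: [0.4952, -0.0543, 0.1783]
tool_rot: [0.309, 0.951, 0.014, 0.002]
force: [0.1, 1.4, 0.1]
finger_gap: 1.001
```

send_rows --commands '[{"delta_pos": [0,0,0],"yaw": 0.18},{"delta_pos": [0,0,0],"yaw": 0.18},{"delta_pos": [0,0,0],"yaw": 0.18},{"delta_pos": [0,0,0],"yaw": 0.18},{"delta_pos": [0,0,0],"yaw": 0.1},{"delta_pos": [0,0,0],"yaw": 0}]'

```text
t: 18.55
tcp_pos: [0.4964, -0.0546, 0.1849]
tool_rot: [-0.11, 0.994, 0.013, 0.0]
force: [0.6, 0.6, 0.7]
finger_gap: 1.0
```

```bash
python3 - <<'E'
from h import *
import cv2
rel()
p,y,s=pose();w=m.snapshot("wrist");np.save("w6.npy",np.r_[p,s["tool_rot"]])
cv2.imwrite("pics/w6raw.png",w)
o=cv2.resize(cv2.imread("pics/w5.png"),(512,384),interpolation=cv2.INTER_AREA)
cv2.imwrite("pics/cmp.png",np.hstack([cv2.resize(i[140:320,190:310],(400,600),interpolation=cv2.INTER_CUBIC) for i in(o,w)]))
E
```

```text
p [ 0.4964 -0.0546  0.1849] yaw -2.922 t 18.55 F [0.5664 0.602  0.746 ] M [ 0.0237 -0.0484  0.0115] tilt [-0.0023  0.0253] gap 0.999973695720735 q6 -2.1552329291650003
clamp frame -0.0612709317644035 -0.003055170520722633
```

View pics/cmp.png

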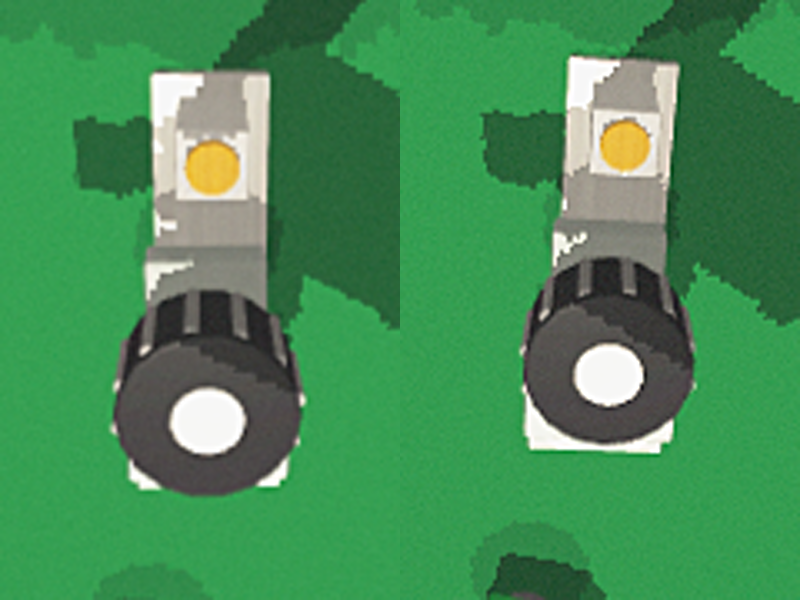

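Left is before and right is after: the stub hasn't moved. I'll use the flute angles to check the real knob rotation.

```bash
python3 - <<'E'
from h import *
np.set_printoptions(precision=3,suppress=True)
def ang(f,c,pts,x0):
    P=np.load(f);g=lambda u,v,z:wray(P,190+(u-x0+.5)/3.333-.5,140+(v+.5)/3.333-.5,z)[:2]
    k=g(*c,.096);r=np.array([g(*p,.093)-k for p in pts]);return k,np.hypot(*r.T),np.unwrap(np.arctan2(r[:,1],r[:,0])),g
k,r,a,_=ang("w5.npy",(208,421),[(148,350),(191,331),(243,334),(288,358)],0)
k2,r2,b,g=ang("w6.npy",(609,375),[(551,306),(587,292),(630,291),(669,311)],400)
print(k,r,a,np.diff(a));print(k2,r2,b,np.diff(b))
pit=np.pi/6;mod=lambda v:v-pit*np.arange(4)*np.sign(np.diff(v).mean())
d=mod(b).mean()-mod(a).mean();print("pitch30 shift",d,[d-n*pit for n in range(1,7)],"commanded",1.2467-3.2938)
R=lambda p:(p-k2)@np.array([[np.cos(.15),-np.sin(.15)],[np.sin(.15),np.cos(.15)]])
print("spigot",R(g(625,146,.059)),"tail",R((g(568,58,.011)+g(679,65,.011))/2))
E
```

```text
[ 0.555 -0.043] [0.026 0.026 0.026 0.028] [-2.323 -2.822 -3.356 -3.886] [-0.499 -0.534 -0.53 ]
[ 0.556 -0.043] [0.027 0.027 0.027 0.026] [-2.256 -2.684 -3.159 -3.666] [-0.428 -0.475 -0.507]
pitch30 shift 0.1552475339219268 [np.float64(-0.368351241676372), np.float64(-0.8919500172746708), np.float64(-1.4155487928729698), np.float64(-1.9391475684712685), np.float64(-2.462746344069567), np.float64(-2.9863451196678663)] commanded -2.0471000000000004
spigot [-0.06   0.002] tail [-0.078  0.001]
```

```bash
python3 -c "
from station import manip as m
print(m.sign_off())"
```

```text
the job is handed in; nothing more can be done
None
```

The stub's foot is home in the grey clamp and let go, and the knob is tightened to about 45° past snug. I handed the job in at about 18.6 s on the robot's clock; no verdict was reported.

- **Stub:** I slid it in slowly with at most about 13 N on the wrist until it stopped. The last camera check put the post 60 mm in front of the screw axis (60 mm is fully home). It was 1–2 mm off the middle line and had not moved after tightening. Before tightening, its tail edge read about 0.02 rad off square.
- **Knob:** It turned freely for about 1.24 rad, then the torque jumped to about 0.4 N m. I turned it on to about 0.8 rad past that point and let go.
- **Checks that disagreed:** Torque at the final angle averaged 0.38 N m, below the 0.45 expected, with about 0.03 of noise. The knob's flutes showed about 1.94 rad of turn against 2.05 commanded. That could be the drum's spring-back, a small slip or measuring error. It still puts the knob at roughly 41–47° past snug, inside the 30–60° allowed. The clamping force itself could not be measured.
- **Other things:** I never touched the bystanders or the green clamps on purpose. I did not measure their positions again at the end.

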